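# Unlock the sideboard chest

### The job

Clear the two nut shells off the lid of the locked wooden chest into the steel scrap bin. Then take the brass key from its stand, put it into the keyhole in the lid, wiggling it a little each way past the sticky tumblers until it is fully home, and turn it a quarter turn clockwise, seen from above, to the stop. The lock springs back, so finish while still gripping the key and holding it turned; leave everything else on the sideboard where it is.

Things in the scene. Friction and masses are not known exactly. Their poses are not given: they have to be found in the camera images.
- chest: fixed wooden chest with brass corners, 170 (x) by 240 (y) by 75 high; origin at the centre of its underside, z up; the yaw varies
- keyhole (a point): centre of the keyhole, level with the flat lid (75 high), mid-lid between two brass half-plates; axes as the chest's. Hourglass slot 25 long along x, 10 wide at its middle, wider at the ends, in a plate 5 thick: the key's bit enters lying along x (either way round) and can swing there by 0.45 rad each way. Below it lie two slotted tumblers, one above the other
- tumblers (a point): on the keyhole's axis, 6 below the lid: top of the first, hidden tumbler, whose 7.6 wide slot stands 0.22 to 0.38 rad clockwise of the keyway (seen from above), held by 0.1 N m of friction. The key stops on it until the bit is swung to within some 0.08 rad of the slot, then drops 8 to the second (joint lock), whose slot stands the other way; the first turns along. Press with about 5 N
- lock_floor (a point): on the keyhole's axis, 28 below the lid: where the key tip rests when fully home. The bit is then below the first tumbler and the plate; only then can the key be turned a quarter
- lock (a joint): angle of the second tumbler, the lock's own (top 14 below the lid), rad, growing clockwise seen from above; 0: slot along the keyhole's x; starts at -0.38 to -0.22; a quarter turn is 1.57, the stop is at 1.65. A spring drives it back; turning takes up to 0.25 N m: grip the key firmly (about 45 N) at mid-bow. It lags the hand by up to 0.25 rad of play, so turn on to the stop
- key: brass double-bitted chest key standing upright in its stand, bow up, 82 tall, 60 g; origin at the centre of the tip's underside, z up along the shank. Bit: 20 wide along its x, 6 thick along its y, 12 high, symmetric; round shank of 6 diameter; bow: flat, 30 wide along x, 12 thick along y, from 46 to 82 above the tip. Pinch the bow across its thickness, along y
- key_tip (a point): the centre of the key tip's underside (the key's origin)
- key_bow (a point): centre of the key's bow, 64 above the tip: where to grip it
- key_stand: fixed wooden key stand, foot 90 by 70, block 70 by 50, 40 high in all; a slot 22 by 9 holds the key, whose tip rests 8 above the sideboard; lift the key by 35 or more to clear it
- bin: fixed open square steel scrap bin, 140 by 140 by 85 high, walls 4 thick; origin at the centre of its underside, z up
- shell_a: brown half walnut shell lying flat side down on the chest's lid, over the keyhole; 32 across, 16 high, upright sides up to 9, 12 g; origin at the centre of its underside
- shell_b: the other, like half shell on the lid, 55 to 90 to one side of the keyhole; origin at the centre of its underside
- cup_white: bystander: white cup, 72 across, 70 high, on the far side of the chest
- cup_blue: bystander: blue cup, 72 across, 70 high, on the far side of the chest
- nut_bowl: bystander: dark wooden bowl, 110 across, 50 high, on the far side of the chest
- canister: bystander: white lidded canister, 90 across, 120 high, far left
- mill: bystander: wooden pepper mill, 52 across, 140 high, far right

How it is judged:
By the outcome, as a careful person would: the job done as asked, in the order asked, and still so for the second after the job is handed in, while the arm keeps its last pose, push and grip.
It also fails if it takes over 72 s, if anything falls off the work surface, if the arm or the gripper's body presses on something with over 40 N, if the wrist force passes 120 N, or if a joint passes its speed limit or range.

### The arm

A 6-joint arm with a two-finger parallel gripper is mounted at the origin on the work surface. World frame = base frame: x ahead of the robot, y to its left, z up, the work surface at z = 0. Lengths are in m, angles in degrees, forces in N, time in s.
With the tool pointing down it reaches from about 0.25 to 0.725 m from the base axis. Payload 9.7 kg.
Tool frame: the origin (TCP) lies between the finger pads; the fingertips stand 22 mm ahead of it and the grasp point (between the pads) lies 3 mm ahead of it; z points along the fingers, y is the line along which they close (so a half turn about z gives the same grasp; the last joint's range is limited). The gripper opens to 85 mm and grips with 20 to 120 N. Pads are 22 mm wide; open, the fingers measure 114 mm over their backs; the gripper's body (76 mm by 85 mm) begins 54 mm behind the grasp point. The pads swing forward as they close: fully open they stand 13 mm farther back than shut.
Start: joints at [75.974, 4.979, 10.078, 95.1, 0, 90], TCP at [0.133, 0.534, 0.227] pointing down, gripper open.
Joint ranges: [-179.16, 179.16], [-48.56, 103.87], [-65.8, 70.77], [-126.05, 130.52], [-82.76, 87.17], [-180, 180]. Speed limits (degrees/s): [127.2, 127.2, 147.25, 180, 180, 180].

### API

Orientations are given as [roll, pitch, yaw] about the fixed x, y, z axes, in that order (R = Rz(yaw) Ry(pitch) Rx(roll)).
In Python, from workcell import bot, viewer, finder gives the robot as it stands.
- The arm moves only by the tool move_arm, never from a script. Its arguments are lists of equal length, an entry for each row: "offset": the shift along the tool's x, y, z in cm, a list of three; "twist": the turn, a rotation vector about the tool's x, y, z in rad, a list of three; "grip": the opening, from 0 (shut) to 1 (fully open). In form: {"offset": [[x, y, z], ...], "twist": [[ax, ay, az], ...], "grip": [grip, ...]}. A call has 1 to 5 rows; each row shifts and turns the commanded pose from where the row before left it, along the tool's axes as they then stand; what a row does not reach is not made up. A row lasts 1/10 s, in which the tool goes at most 50 mm and 8.59 degrees, less where a joint would pass 70% of its speed; a pose out of reach is approached as far as the arm can. A call is refused whole if a number of a shift passes 5 or a number of a turn 0.15, either way. A call with a gripper value outside its range is refused whole. The fingers move at their own pace and stop on an object; "force" is the grip in N (left out, the last holds). Time passes only in rows, so rows that do not move let the fingers close. It gives the time, the measured TCP pose, the force, the opening and the grip force at its end, in the units of the state.
- bot.get_obs(): the state, without advancing time (a new reading comes with each control period).
- viewer.camera(name): name is "scene" or "top" or "wrist"; returns a dict with "color" (384x512x3 uint8, red, green, blue), "depth" (384x512 float32, m along the optical axis (not along the pixel's ray), 0 where there is no reading), "vfov" (degrees; the focal length in pixels is half the picture's height over the tangent of half this angle, whatever the lens; pixels are square), "cx", "cy" (the principal point, pixels), "k1" (the pictures are not rectified: a ray, as slopes to the right and down, at radius r is drawn at 1 + k1 r^2 times it, then the intrinsics apply), "position" and "attitude" of the camera in the world; the wrist camera has in their place "tool_from_camera" (4x4, takes a point from camera to tool coordinates, whose origin is the TCP and whose axes are the flange's). Camera axes: x right, y down, z forward; pixel columns grow to the right and rows downward; lengths in m; the calibration is good to about 2 mm. A picture is of the moment at which its call begins: read the wrist's pose just before it.
- bot.job_done(): hands the job in; it is judged then, once.
Trained networks look in a picture, given as the dict that the camera call returned (one of the last four; its "shot" number tells which), for a name from the list of things; names that differ only in an ending like _2 or _b are one class to them, and where a whole thing is asked for, a point or a joint stands for the part that bears it (a point fixed in the world has none). Each returns a list of dicts, best first, with "p" (0 to 1); they miss things now and then, are a little off and sometimes report something else, mostly with a low value. They report only what shows in the picture. A call takes as long as a camera call.
- finder.boxes_of(picture, thing): "position" ([column, row] in pixels, amid what is visible of it).
- finder.pinpoint(picture, thing): "position" ([column, row] in pixels: a listed point, or the origin of a listed thing).
The state is a dict: "time": time; "q": joint angles; "qd": joint speeds; "joint_efforts": joint torques, N m; "ee_pos": TCP position; "tcp_rot": TCP orientation; "wrist_force": force on the tool from outside, world axes, zero at the start; "torque": the same for the moment, N m; "opening": finger opening in m; "grasp_force": force on a finger pad.
Only numpy, scipy, OpenCV 4.12 (cv2) and the standard library are available. Lean on these libraries where they do the work, as an engineer would, in place of code of your own. Each camera call takes 0.05 s, during which the arm holds its last target. There are 200 camera calls.

## Working session

There is one attempt and no reset: what is moved stays moved. The work goes in short steps, Python scripts to look and compute and a tool call to move; the robot and the scene stay as the last step left them, time stands still between calls to the robot, and variables do not carry over. Pictures are saved under pics/ and viewed, at most 10 in all, crops included, and the job is handed in when it is done.

Besides the shell and the picture viewer there is one more tool, called as name(argument=value, ...) on one line, values as JSON. move_arm: Moves the arm, as the interface text tells. Its arguments: {"type":"object","properties":{"offset":{"type":"array","items":{"type":"array","items":{"type":"number"}}},"twist":{"type":"array","items":{"type":"array","items":{"type":"number"}}},"grip":{"type":"array","items":{"type":"number"}},"force":{"type":"number"}},"required":["offset","twist","grip"]}

```bash
ls; mkdir -p pics; cat > h.py <<'E'
import numpy as np, cv2
from scipy.spatial.transform import Rotation as R
from workcell import bot, viewer, finder
def Rm(a):
    a=np.array(a,float)
    if a.shape==(3,3): return a
    return R.from_euler('xyz',a,degrees=True).as_matrix()
def shot(name):
    o=bot.get_obs(); p=viewer.camera(name)
    f=p['color'].shape[0]/2/np.tan(np.radians(p['vfov'])/2)
    if name=='wrist':
        T=np.eye(4);T[:3,:3]=Rm(o['tcp_rot']);T[:3,3]=o['ee_pos'];T=T@np.array(p['tool_from_camera'])
        p['_R'],p['_t']=T[:3,:3],T[:3,3]
    else: p['_R'],p['_t']=Rm(p['attitude']),np.array(p['position'])
    p['_f']=f
    return p
def ray(p,uv):
    d=np.array([(uv[0]-p['cx'])/p['_f'],(uv[1]-p['cy'])/p['_f']]);s=d.copy()
    for _ in range(20): s=d/(1+p['k1']*(s@s))
    return p['_R']@np.array([s[0],s[1],1.])
def onz(p,uv,z):
    r=ray(p,uv); return p['_t']+r*(z-p['_t'][2])/r[2]
def dep(p,uv):
    u,v=int(round(uv[0])),int(round(uv[1])); w=p['depth'][max(v-1,0):v+2,max(u-1,0):u+2]; w=w[w>0]
    return p['_t']+ray(p,uv)*np.median(w) if w.size else None
def proj(p,P):
    c=p['_R'].T@(np.array(P)-p['_t']);s=c[:2]/c[2];s=s*(1+p['k1']*(s@s));return s*p['_f']+[p['cx'],p['cy']]
def save(p,n): cv2.imwrite('pics/'+n+'.png',p['color'][...,::-1])
E
python3 - <<'E'
from h import *
np.set_printoptions(precision=4,suppress=True)
o=bot.get_obs();print(o)
for n in ['top','scene']:
    p=shot(n);save(p,n);print(n,p['attitude'],p['position'],p['vfov'],p['k1'])
    for t,z in [('chest',0),('keyhole',.075),('key_tip',.008),('key_bow',.072),('key_stand',0),('bin',0),('shell_a',.075),('canister',0),('mill',0),('cup_white',0),('nut_bowl',0)]:
        for d in finder.pinpoint(p,t)[:2]: print(t,round(d['p'],2),np.round(d['position']),onz(p,d['position'],z))
a=cv2.imread('pics/top.png');
E
```

```text
pics
{'time': 0.0, 'q': array([75.9738,  5.0128, 10.0333, 95.0996, -0.0012, 90.0007]), 'qd': array([ 0.0288,  0.0018,  0.0009, -0.0071, -0.0375,  0.0178]), 'joint_efforts': array([  0.0006, -52.0387,  46.4801,   0.0164,  -0.    ,   0.    ]), 'ee_pos': array([0.1332, 0.5334, 0.2259]), 'tcp_rot': array([-179.921 ,    0.0012,  165.9731]), 'wrist_force': array([0.9031, 0.2008, 0.0832]), 'torque': array([-0.0044,  0.0215,  0.0007]), 'grasp_force': 0.0, 'opening': 0.08579497533616218}
top [-174.4914    1.9756  -91.3221] [ 0.5484 -0.0165  0.9955] 56.2330433536107 -0.018724625648277243
chest 0.94 [256. 229.] [0.5663 0.0106 0.    ]
keyhole 0.95 [260. 226.] [ 0.5718 -0.0008  0.075 ]
key_tip 0.63 [378. 267.] [ 0.4573 -0.3163  0.008 ]
key_bow 0.69 [406. 187.] [ 0.6629 -0.3798  0.072 ]
key_bow 0.46 [387. 267.] [ 0.462  -0.3188  0.072 ]
key_stand 0.68 [376. 261.] [ 0.472  -0.3125  0.    ]
bin 0.82 [157. 256.] [0.4996 0.286  0.    ]
bin 0.41 [373. 265.] [ 0.4625 -0.3053  0.    ]
shell_a 0.7 [227. 230.] [0.5649 0.0827 0.075 ]
shell_a 0.48 [257. 228.] [0.5695 0.0062 0.075 ]
canister 0.97 [128. 196.] 
[... 365 characters left out ...]
40694480202
chest 0.78 [277. 205.] [ 0.5632  0.0099 -0.    ]
keyhole 0.68 [278. 188.] [0.5687 0.0201 0.075 ]
key_tip 0.48 [243. 126.] [ 0.4599 -0.3215  0.008 ]
key_bow 0.53 [270. 206.] [0.6188 0.0601 0.072 ]
key_bow 0.4 [243. 112.] [ 0.4667 -0.3088  0.072 ]
key_stand 0.59 [242. 129.] [ 0.4667 -0.3183 -0.    ]
bin 0.9 [366. 270.] [0.51   0.2972 0.    ]
shell_a 0.65 [273. 185.] [0.5722 0.0033 0.075 ]
shell_a 0.56 [291. 204.] [0.5745 0.0846 0.075 ]
canister 0.79 [335. 333.] [ 0.6741  0.3803 -0.    ]
mill 0.74 [164. 141.] [ 0.6944 -0.4037  0.    ]
cup_white 0.95 [187. 199.] [ 0.7513 -0.1443  0.    ]
nut_bowl 0.68 [214. 247.] [0.7724 0.0392 0.    ]
nut_bowl 0.52 [271. 207.] [0.581  0.0088 0.    ]
```

```bash
python3 - <<'E'
import cv2
a=cv2.imread('pics/top.png')[130:310,90:430]
cv2.imwrite('pics/top_c.png',cv2.resize(a,None,fx=2.35,fy=2.35,interpolation=cv2.INTER_CUBIC))
E
```

```text
(no output)
```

View pics/top_c.png

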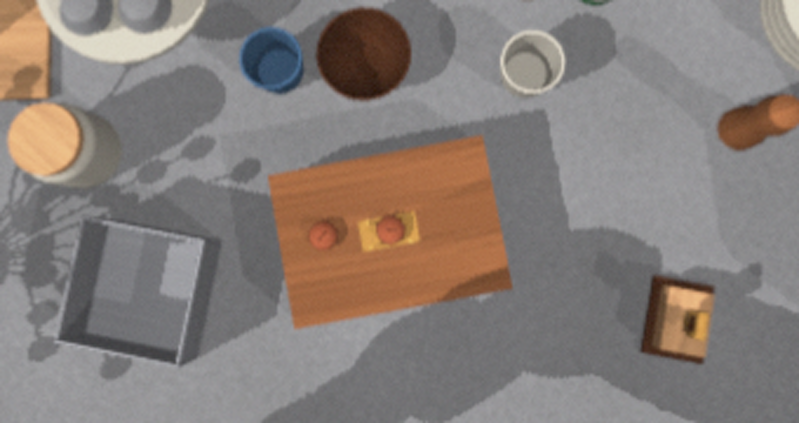

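The top crop shows the chest turned about 10°, with shell_a over the brass keyhole plate at px (256,228) and shell_b at (227,230). The bin is at (149,253) and the stand with the brass key at about (386,267). I'll start moving toward shell_b.

move_arm(offset=[[-4.2,-2.6,0],[-4.2,-2.6,0],[-4.2,-2.6,0],[-4.2,-2.6,0],[-4.2,-2.6,0]], twist=[[0,0,0],[0,0,0],[0,0,0],[0,0,0],[0,0,0]], grip=[1,1,1,1,1])

```text
time: 1.7
ee_pos: [0.3065, 0.355, 0.2268]
tcp_rot: [180.0, 0.0, 166.0]
wrist_force: [1.2, 0.1, 0.1]
opening: 0.0854
grasp_force: 0.0
```

```bash
python3 - <<'E'
from h import *
o=bot.get_obs();print(o['q'],o['ee_pos'],o['tcp_rot'],o['time'])
p=viewer.camera('wrist');print(np.round(p['tool_from_camera'],3),p['vfov'])
E
```

```text
[ 4.91995413e+01 -6.10067025e+00 -8.91623835e-01  9.51698262e+01
 -2.24472684e-03  6.31994649e+01] [0.30648565 0.35504393 0.22677362] [1.79966005e+02 1.96874574e-02 1.66000070e+02] 1.7
[[ 0.001 -0.959 -0.282  0.073]
 [ 1.     0.001 -0.    -0.   ]
 [ 0.001 -0.282  0.959 -0.147]
 [ 0.     0.     0.     1.   ]] 71.26975000783466
```

move_arm(offset=[[-4.0,-2.5,0],[-4.0,-2.5,0],[-4.0,-2.5,0],[-4.0,-2.5,0],[-4.0,-2.5,0]], twist=[[0,0,0],[0,0,0],[0,0,0],[0,0,0],[0,0,0]], grip=[1,1,1,1,1])

```text
time: 2.25
ee_pos: [0.4704, 0.1852, 0.2268]
tcp_rot: [180.0, 0.0, 166.0]
wrist_force: [0.5, 0.2, 0.1]
opening: 0.0855
grasp_force: 0.0
```

move_arm(offset=[[-4.0,-2.5,0],[-4.0,-2.5,0],[0,0,0],[0,0,0],[0,0,0]], twist=[[0,0,0],[0,0,-0.14],[0,0,-0.14],[0,0,-0.14],[0,0,0]], grip=[1,1,0.7,0.7,0.7])

```text
time: 2.75
ee_pos: [0.535, 0.1186, 0.2264]
tcp_rot: [-180.0, -0.0, -169.9]
wrist_force: [-0.2, 0.4, 0.2]
opening: 0.0596
grasp_force: 0.0
```

```bash
cat >> h.py <<'E'
def need(o,P,yaw=None):
    # tool-axes offset in cm to bring the TCP to P, and twist about tool z (rad) for yaw
    M=Rm(o['tcp_rot']); print('pos',np.round(o['ee_pos'],4),'rot',np.round(o['tcp_rot'],2),'t',round(o['time'],2))
    print('offset cm',np.round(100*M.T@(np.array(P)-o['ee_pos']),2))
E
python3 - <<'E'
from h import *
o=bot.get_obs();p=shot('wrist');save(p,'w1')
for d in finder.pinpoint(p,'shell_a'):
    P=onz(p,d['position'],.075);print(d['p'],np.round(d['position']),P)
    need(o,[P[0],P[1],.16])
E
```

```text
0.79 [218. 198.] [0.56580574 0.08108867 0.075     ]
pos [0.535  0.1186 0.2264] rot [-1.8000e+02 -2.0000e-02 -1.6989e+02] t 2.75
offset cm [-2.38 -4.23  6.64]
0.58 [153. 190.] [0.56949031 0.00581719 0.075     ]
pos [0.535  0.1186 0.2264] rot [-1.8000e+02 -2.0000e-02 -1.6989e+02] t 2.75
offset cm [ -1.42 -11.7    6.64]
```

View pics/w1.png

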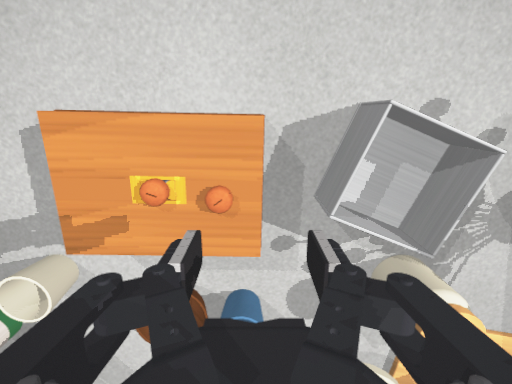

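The wrist view shows shell_b at (219,199), shell_a at (154,191) over the yellow plate, and the bin on the right. I'll descend on shell_b.

move_arm(offset=[[-1.2,-2.15,3.5],[-1.2,-2.15,3.5],[0,0,3],[0,0,2],[0,0,0.8]], twist=[[0,0,0],[0,0,0],[0,0,0],[0,0,0],[0,0,0]], grip=[0.65,0.65,0.65,0.65,0.65], force=25)

```text
time: 3.35
ee_pos: [0.5647, 0.0809, 0.0963]
tcp_rot: [180.0, -0.2, -170.1]
wrist_force: [-0.3, -1.2, 0.2]
opening: 0.0554
grasp_force: 0.0
```

move_arm(offset=[[0,0,0],[0,0,0],[0,0,0],[0,0,0],[0,0,0]], twist=[[0,0,0],[0,0,0],[0,0,0],[0,0,0],[0,0,0]], grip=[0.65,0.3,0.2,0.2,0.2], force=25)

```text
time: 3.85
ee_pos: [0.5662, 0.0809, 0.0993]
tcp_rot: [-180.0, 0.1, -170.0]
wrist_force: [-0.1, 0.1, -0.7]
opening: 0.0171
grasp_force: 0.0
```

```bash
python3 - <<'E'
from h import *
o=bot.get_obs();p=shot('wrist');save(p,'w2')
for d in finder.pinpoint(p,'shell_a'):
    P=onz(p,d['position'],.075);print(d['p'],np.round(d['position']),P)
print(proj(p,[*o['ee_pos'][:2],.077]))
E
```

```text
0.91 [144. 209.] [0.56988559 0.00560247 0.075     ]
0.72 [257. 223.] [0.56631043 0.08316581 0.075     ]
[254.08305634 223.2914954 ]
```

View pics/w2.png

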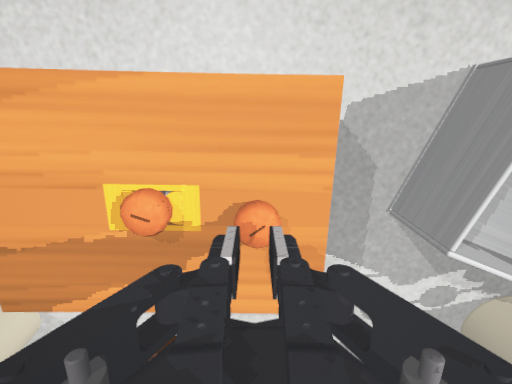

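Both shells are still on the lid, with shell_b at (257,223) under the fingertips (232/278,232), which seem to have closed above it. I'll check the fingertip depth.

```bash
python3 - <<'E'
from h import *
o=bot.get_obs();p=shot('wrist');print(o['opening'],o['grasp_force'],o['ee_pos'])
for uv in [(257,222),(257,210),(243,222),(274,222),(234,229),(234,235),(277,229),(277,235),(234,245),(300,200),(230,262)]: print(uv,dep(p,uv))
E
```

```text
0.01699759625745838 0.0 [0.56604864 0.08083216 0.09895247]
(257, 222) [0.55899236 0.08143146 0.09052366]
(257, 210) [0.55218741 0.08023375 0.08760281]
(243, 222) [0.56137389 0.07286032 0.08852122]
(274, 222) [0.55786928 0.09219266 0.08869007]
(234, 229) [0.55670025 0.067999   0.11114442]
(234, 235) [0.55648193 0.06852659 0.11887332]
(277, 229) [0.55267433 0.09120868 0.11094259]
(277, 235) [0.5525439  0.09050863 0.11894882]
(234, 245) [0.55666189 0.06930594 0.12920441]
(300, 200) [0.54483985 0.10848512 0.07449049]
(230, 262) [0.55903763 0.06872692 0.14079313]
```

```bash
python3 - <<'E'
from h import *
p=shot('wrist')
for c in (234,277):
  print([(r,np.round(dep(p,(c,r))[[0,2]],4).tolist()) for r in range(214,234,3)])
def cloud(r0,r1,c0,c1):
    Q=np.array([np.append(p['_t']+ray(p,(c,r))*p['depth'][r,c],[c,r]) for r in range(r0,r1) for c in range(c0,c1) if p['depth'][r,c]>0]); return Q
for (c0,c1) in ((115,180),(225,290)):
    Q=cloud(180,250,c0,c1); Q=Q[(Q[:,2]>.0775)&(Q[:,2]<.093)]
    print(len(Q),Q[:,:3].min(0),Q[:,:3].max(0), 'mid',(Q[:,:3].min(0)+Q[:,:3].max(0))/2, 'apex',Q[Q[:,2]>Q[:,2].max()-.0008][:,:3].mean(0))
E
```

```text
[(214, [0.5623, 0.0748]), (217, [0.5645, 0.0748]), (220, [0.5662, 0.0761]), (223, [0.5651, 0.0835]), (226, [0.5566, 0.1071]), (229, [0.5566, 0.1111]), (232, [0.5565, 0.1151])]
[(214, [0.5538, 0.0841]), (217, [0.5554, 0.0853]), (220, [0.5571, 0.0862]), (223, [0.5586, 0.0875]), (226, [0.5525, 0.1068]), (229, [0.5525, 0.111]), (232, [0.5527, 0.1145])]
1891 [ 0.55327968 -0.00602978  0.07759416] [0.58376507 0.02507226 0.09289229] mid [0.56852238 0.00952124 0.08524322] apex [0.56983573 0.0117541  0.0924312 ]
1521 [0.54882873 0.06706179 0.0775392 ] [0.5803792  0.09784451 0.09265099] mid [0.56460397 0.08245315 0.08509509] apex [0.56259084 0.08279375 0.09208557]
```

move_arm(offset=[[0,0.1,0],[0,0,0],[0,0,0],[0,0,0.9],[0,0,0.9]], twist=[[0,0,0],[0,0,0],[0,0,0],[0,0,0],[0,0,0]], grip=[0.65,0.65,0.65,0.65,0.65])

```text
time: 4.55
ee_pos: [0.5658, 0.0818, 0.0799]
tcp_rot: [180.0, 0.0, -170.0]
wrist_force: [-0.2, -0.2, -0.3]
opening: 0.0553
grasp_force: 0.0
```

move_arm(offset=[[0,0,0.2],[0,0,0]], twist=[[0,0,0],[0,0,0]], grip=[0.65,0.65])

```text
time: 4.75
ee_pos: [0.5652, 0.0817, 0.0776]
tcp_rot: [180.0, -0.1, -170.0]
wrist_force: [0.7, -0.1, -0.3]
opening: 0.0553
grasp_force: 0.0
```

```bash
python3 - <<'E'
from h import *
o=bot.get_obs();p=shot('wrist');save(p,'w3');print(o['ee_pos'],o['opening'],o['wrist_force'])
# lowest points of fingers per column: list depth transitions
for c in range(190,330,4):
  z=[(r,dep(p,(c,r))) for r in range(205,250)]
  z=[(r,np.round(q,4)) for r,q in z if q is not None and q[2]>.094]
  if z: print(c,z[0][0],z[0][1], end=' | ')
E
```

```text
[0.56524779 0.08168678 0.07764804] 0.05530257061419987 [ 0.67297628 -0.07678868 -0.34994915]
190 232 [0.5598 0.0461 0.0941] | 194 233 [0.5596 0.0484 0.0949] | 198 233 [0.5589 0.0506 0.0955] | 202 239 [0.5626 0.0529 0.0943] | 306 237 [0.5518 0.1074 0.0942] | 310 232 [0.5486 0.1089 0.094 ] | 314 233 [0.5484 0.1108 0.095 ] | 318 233 [0.5481 0.113  0.0948] | 322 238 [0.5487 0.1142 0.0992] | 326 240 [0.551  0.1178 0.0957] |
```

View pics/w3.png

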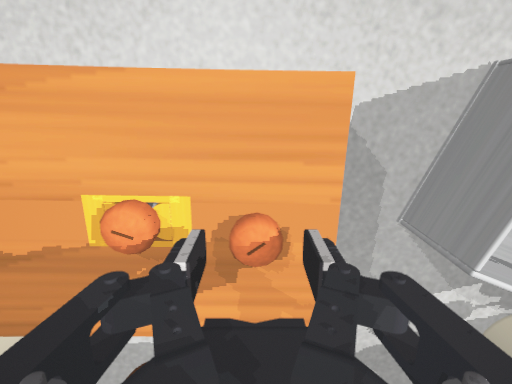

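The tips, at rows ~232, are still well above the lid: the fingers reach less far than the spec says. I'll go lower in steps, watching the force.

move_arm(offset=[[0,0,0.3],[0,0,0.3],[0,0,0]], twist=[[0,0,0],[0,0,0],[0,0,0]], grip=[0.65,0.65,0.65])

```text
time: 5.1
ee_pos: [0.5656, 0.0817, 0.0722]
tcp_rot: [180.0, -0.0, -170.0]
wrist_force: [0.1, -0.5, 0.1]
opening: 0.0551
grasp_force: 0.0
```

move_arm(offset=[[0,0,0],[0,0,0],[0,0,0],[0,0,0]], twist=[[0,0,0],[0,0,0],[0,0,0],[0,0,0]], grip=[0.4,0.3,0.25,0.25], force=25)

```text
time: 5.5
ee_pos: [0.5659, 0.0818, 0.0729]
tcp_rot: [-180.0, 0.0, -170.0]
wrist_force: [0.0, 1.0, 2.3]
opening: 0.0299
grasp_force: 24.9
```

Gripped at 30 mm. Next I'll lift and carry it to the bin.

move_arm(offset=[[0,0,-3],[0,0,-4],[0.5,4.3,0],[0.5,4.3,0],[0.5,4.3,0]], twist=[[0,0,0],[0,0,0],[0,0,0],[0,0,0],[0,0,0]], grip=[0.25,0.25,0.25,0.25,0.25])

```text
time: 6.0
ee_pos: [0.5282, 0.2073, 0.1429]
tcp_rot: [180.0, 0.0, -170.0]
wrist_force: [0.7, -0.3, -0.2]
opening: 0.0297
grasp_force: 24.9
```

move_arm(offset=[[0.5,4.3,0],[0.5,4.3,0],[0,0,2],[0,0,2],[0,0,0]], twist=[[0,0,0],[0,0,0],[0,0,0],[0,0,0],[0,0,0]], grip=[0.25,0.25,0.25,0.25,0.25])

```text
time: 6.5
ee_pos: [0.5022, 0.2888, 0.0997]
tcp_rot: [-179.9, -0.2, -169.9]
wrist_force: [-0.6, -0.4, -0.6]
opening: 0.03
grasp_force: 24.9
```

```bash
python3 - <<'E'
from h import *
o=bot.get_obs();p=shot('wrist');save(p,'w4');print(o['ee_pos'],o['opening'],o['grasp_force'])
E
```

```text
[0.50215323 0.28880756 0.09971518] 0.0300014235528964 24.91321991023142
```

View pics/w4.png

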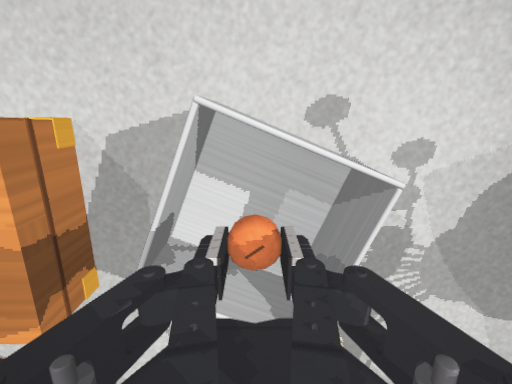

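The shell at (255,242) is held well inside the bin opening. I'll release it and return for shell_a.

move_arm(offset=[[0,0,0],[0,0,0],[0,0,0],[0,0,-4.5],[-0.3,-4.8,0]], twist=[[0,0,0],[0,0,0],[0,0,0],[0,0,0],[0,0,0]], grip=[0.65,0.65,0.65,0.65,0.65])

```text
time: 7.05
ee_pos: [0.5162, 0.2459, 0.153]
tcp_rot: [179.8, 0.4, -169.7]
wrist_force: [1.0, 0.0, 1.0]
opening: 0.0553
grasp_force: 0.0
```

move_arm(offset=[[-0.3,-4.8,0],[-0.3,-4.8,0],[-0.3,-4.8,0],[-0.3,-4.8,0],[-0.2,-4.8,0]], twist=[[0,0,0],[0,0,0],[0,0,0],[0,0,0],[0,0,0]], grip=[0.65,0.65,0.65,0.65,0.65])

```text
time: 7.55
ee_pos: [0.571, 0.0064, 0.1484]
tcp_rot: [-180.0, 0.1, -170.0]
wrist_force: [1.4, 0.0, -0.4]
opening: 0.0554
grasp_force: 0.0
```

move_arm(offset=[[0,0,3],[0,0,2],[0,0,0]], twist=[[0,0,0],[0,0,0],[0,0,0]], grip=[0.65,0.65,0.65])

```text
time: 7.85
ee_pos: [0.5693, 0.0077, 0.0952]
tcp_rot: [180.0, -0.2, -170.0]
wrist_force: [-0.3, 1.3, 0.1]
opening: 0.0556
grasp_force: 0.0
```

```bash
python3 - <<'E'
from h import *
o=bot.get_obs();p=shot('wrist')
for d in finder.pinpoint(p,'shell_a')[:2]:
    P=onz(p,d['position'],.075);print(d['p'],P)
    need(o,[P[0],P[1],.0725])
E
```

```text
0.74 [0.56966604 0.00802181 0.075     ]
pos [0.5693 0.0077 0.0952] rot [ 179.96   -0.22 -170.04] t 7.85
offset cm [-0.06  0.02  2.27]
```

move_arm(offset=[[0,0,1.2],[0,0,1.0],[0,0,0],[0,0,0],[0,0,0]], twist=[[0,0,0],[0,0,0],[0,0,0],[0,0,0],[0,0,0]], grip=[0.65,0.65,0.4,0.3,0.25])

```text
time: 8.45
ee_pos: [0.5707, 0.0086, 0.076]
tcp_rot: [-180.0, 0.0, -170.0]
wrist_force: [0.0, -0.7, 0.1]
opening: 0.0297
grasp_force: 24.7
```

move_arm(offset=[[0,0,0],[0,0,-3],[0,0,-4],[0.3,4.8,0],[0.3,4.8,0]], twist=[[0,0,0],[0,0,0],[0,0,0],[0,0,0],[0,0,0]], grip=[0.25,0.25,0.25,0.25,0.25])

```text
time: 8.95
ee_pos: [0.5487, 0.1022, 0.1474]
tcp_rot: [180.0, 0.2, -170.1]
wrist_force: [0.2, 0.4, -0.7]
opening: 0.0298
grasp_force: 24.8
```

```bash
python3 - <<'E'
from h import *
p=shot('wrist')
for t in ('keyhole','lock_floor','tumblers'):
  for d in finder.pinpoint(p,t)[:2]: print(t,d['p'],d['position'],onz(p,d['position'],.075))
cv2.imwrite('pics/w5.png',cv2.resize(p['color'][100:300,0:270,::-1],None,fx=2.9,fy=2.9,interpolation=cv2.INTER_CUBIC))
E
```

```text
keyhole 0.61 [150.7, 200.3] [0.56417402 0.01468618 0.075     ]
lock_floor 0.72 [158.2, 194.0] [0.55738819 0.02060011 0.075     ]
tumblers 0.65 [152.2, 199.8] [0.56349982 0.01592002 0.075     ]
```

View pics/w5.png

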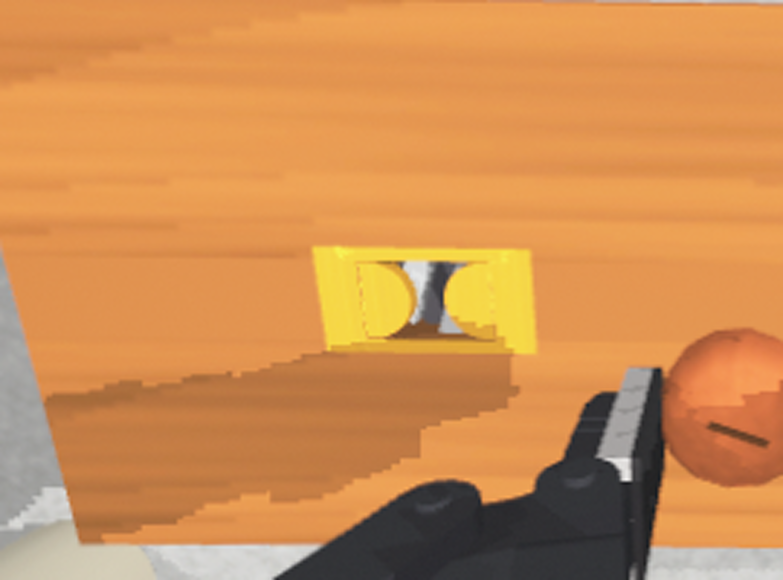

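The keyhole shows clear of shells, its hourglass centre at about px (148,203). The tumbler slot below leans clockwise. Next I'll drop shell_a in the bin.

move_arm(offset=[[0.3,4.7,0],[0.3,4.7,0],[0.3,4.7,0],[0.3,4.7,0],[0,0,2]], twist=[[0,0,0],[0,0,0],[0,0,0],[0,0,0],[0,0,0]], grip=[0.25,0.25,0.25,0.25,0.25])

```text
time: 9.65
ee_pos: [0.5037, 0.2891, 0.1276]
tcp_rot: [179.9, 0.2, -169.8]
wrist_force: [0.1, -0.5, -0.8]
opening: 0.0294
grasp_force: 24.9
```

move_arm(offset=[[0,0,2],[0,0,0],[0,0,0],[0,0,0],[0,0,-5]], twist=[[0,0,0],[0,0,0],[0,0,0],[0,0,0],[0,0,0]], grip=[0.25,0.25,0.65,0.65,0.65])

```text
time: 10.15
ee_pos: [0.5011, 0.2829, 0.1503]
tcp_rot: [-179.8, -0.6, -170.0]
wrist_force: [1.1, 0.0, -0.3]
opening: 0.0559
grasp_force: 0.0
```

move_arm(offset=[[0,0,-4],[-0.4,-4.5,0],[-0.4,-4.5,0],[-0.4,-4.5,0],[-0.4,-4.5,0]], twist=[[0,0,0],[0,0,0],[0,0,0],[0,0,0],[0,0,0]], grip=[0.5,0.5,0.5,0.5,0.5])

```text
time: 10.65
ee_pos: [0.5511, 0.1085, 0.1972]
tcp_rot: [-180.0, 0.1, -170.0]
wrist_force: [0.4, 0.8, 0.4]
opening: 0.0426
grasp_force: 0.0
```

```bash
python3 - <<'E'
from h import *
o=bot.get_obs();print(o['ee_pos'],o['opening'],o['time'])
p=shot('top')
a=p['color'][200:310,100:270,::-1];cv2.imwrite('pics/t2.png',cv2.resize(a,None,fx=4,fy=4,interpolation=cv2.INTER_CUBIC))
print([(round(d['p'],2),d['position']) for d in finder.pinpoint(p,'shell_a')])
E
```

```text
[0.55111713 0.10847905 0.19719349] 0.04261806809200059 10.65
[(0.19, [254.0, 226.0])]
```

View pics/t2.png

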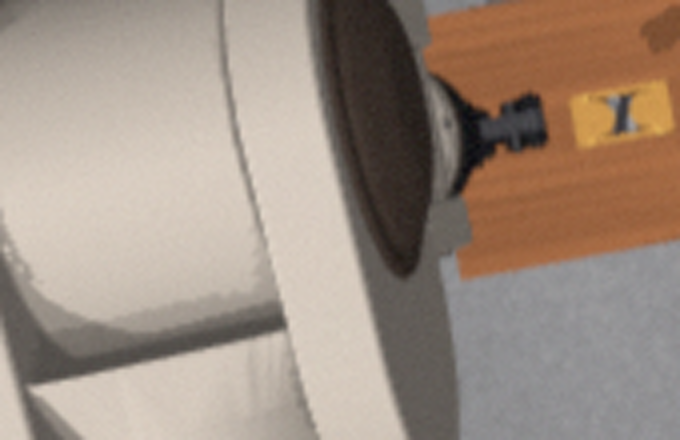

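The arm hides the bin in this view, but the lid is clear, with the keyhole at crop (622,113). I'll pass over the keyhole, measure it, and go on toward the key.

move_arm(offset=[[0,-5,0],[0,-5,0],[0,0,0],[0,0,0]], twist=[[0,0,0],[0,0,0],[0,0,0],[0,0,0]], grip=[1,1,1,1])

```text
time: 11.15
ee_pos: [0.5682, 0.0111, 0.1965]
tcp_rot: [180.0, 0.1, -170.1]
wrist_force: [0.2, -1.3, 0.1]
opening: 0.0851
grasp_force: 0.0
```

```bash
python3 - <<'E'
from h import *
o=bot.get_obs();p=shot('wrist');print(o['ee_pos'],o['time'])
for d in finder.pinpoint(p,'keyhole')[:2]: print(d['p'],d['position'],onz(p,d['position'],.075))
# brass plate on rectified lid patch: 0.25 mm/px, axes chest-like (x down, y right)
c=np.array([.570,.005]);N=320;s=.00025
ii,jj=np.mgrid[0:N,0:N]
mp=np.array([[proj(p,[c[0]+(i-N/2)*s,c[1]+(j-N/2)*s,.075]) for j in range(N)] for i in range(N)],np.float32)
im=cv2.remap(p['color'],mp[...,0],mp[...,1],cv2.INTER_LINEAR)
hsv=cv2.cvtColor(im,cv2.COLOR_RGB2HSV); m=((hsv[...,0]>20)&(hsv[...,0]<36)&(hsv[...,1]>120)).astype(np.uint8)
m=cv2.morphologyEx(m,cv2.MORPH_OPEN,np.ones((5,5)))
cs=max(cv2.findContours(cv2.dilate(m,np.ones((3,3))),0,1)[0],key=cv2.contourArea)
r=cv2.minAreaRect(cs);print('rect',c+(np.array(r[0])[::-1]-N/2)*s,np.array(r[1])*s,r[2])
cv2.imwrite('pics/kh.png',cv2.resize(im[...,::-1],None,fx=1.8,fy=1.8))
E
```

```text
[0.56820891 0.01105315 0.19649284] 11.15
0.58 [255.7, 184.6] [0.56718874 0.01262044 0.075     ]
0.35 [319.6, 310.8] [0.7080558  0.11516852 0.075     ]
rect [0.56738476 0.01153145] [0.03378279 0.06278261] 80.67640686035156
```

View pics/kh.png

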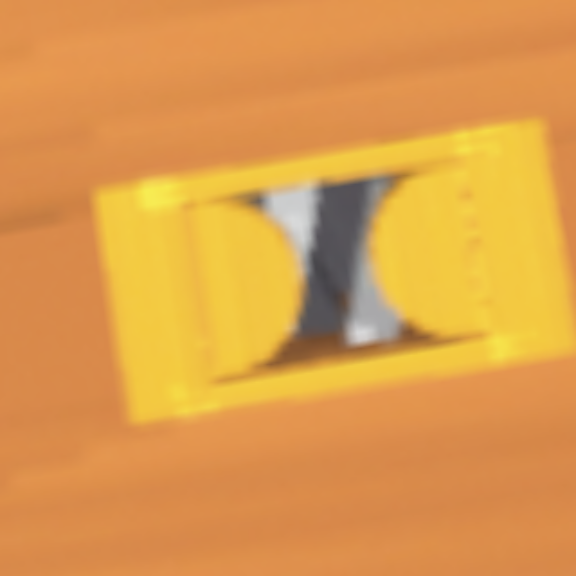

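The rectified lid view puts the keyhole centre at about (0.5673, 0.0117), chest yaw about 9°, first tumbler slot about 0.32 rad clockwise. Next is the key.

move_arm(offset=[[2,-3.8,0],[2,-3.8,0],[2,-3.8,0],[2,-3.8,0],[2,-3.8,0]], twist=[[0,0,0],[0,0,0],[0,0,0],[0,0,0],[0,0,0]], grip=[0.6,0.6,0.6,0.6,0.6])

```text
time: 11.75
ee_pos: [0.5023, -0.1924, 0.1962]
tcp_rot: [-180.0, 0.1, -169.8]
wrist_force: [1.3, 0.7, -0.0]
opening: 0.0514
grasp_force: 0.0
```

move_arm(offset=[[2,-3.8,0],[2,-3.8,0],[2,-3.8,0],[0,0,0],[0,0,0]], twist=[[0,0,0],[0,0,0],[0,0,0.14],[0,0,0.14],[0,0,0]], grip=[0.6,0.6,0.6,0.6,0.6])

```text
time: 12.25
ee_pos: [0.4636, -0.315, 0.1957]
tcp_rot: [180.0, 0.0, 173.9]
wrist_force: [-0.1, 0.1, 0.4]
opening: 0.0515
grasp_force: 0.0
```

```bash
python3 - <<'E'
from h import *
o=bot.get_obs();p=shot('wrist');print(o['ee_pos'],o['tcp_rot'],o['time'])
for t,z in (('key_bow',.072),('key_tip',.008)):
  for d in finder.pinpoint(p,t)[:2]: print(t,d['p'],d['position'],onz(p,d['position'],z))
u,v=d['position']
# bow points: depth cloud above stand
Q=np.array([p['_t']+ray(p,(c,r))*p['depth'][r,c] for r in range(120,260) for c in range(150,400) if p['depth'][r,c]>0])
for lo,hi in ((.086,.094),(.037,.043)):
  S=Q[(Q[:,2]>lo)&(Q[:,2]<hi)&(np.hypot(Q[:,0]-.46,Q[:,1]+.318)<.06)]
  if len(S)>5: 
    r=cv2.minAreaRect(S[:,:2].astype(np.float32)*1000); print(lo,len(S),r,S.mean(0))
save(p,'w6')
E
```

```text
[ 0.46355095 -0.31499207  0.19572688] [1.79989682e+02 9.39194418e-03 1.73860736e+02] 12.25
key_bow 0.7 [253.3, 180.9] [ 0.4592552  -0.31555099  0.072     ]
key_tip 0.62 [503.5, 217.1] [0.55949427 0.00513311 0.008     ]
0.086 339 ((459.7919616699219, -315.2062683105469), (11.937417030334473, 28.9796085357666), 78.70144653320312) [ 0.4591642  -0.31513739  0.08917843]
0.037 2144 ((460.2161865234375, -315.1770935058594), (49.980064392089844, 70.40787506103516), 78.01812744140625) [ 0.45698058 -0.31478513  0.03971971]
```

View pics/w6.png

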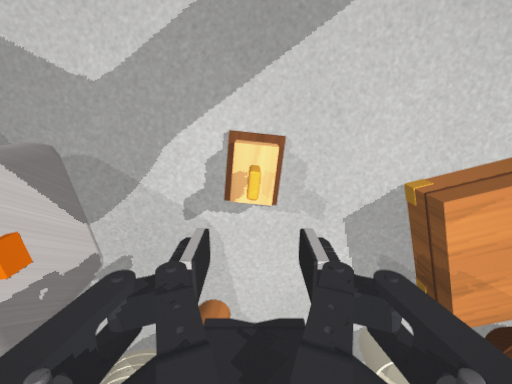

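The key's bow is at (253,181), centred at (0.4598, -0.3152) with key y along about 78.3°. Descending on it.

move_arm(offset=[[0.4,0,0],[0,-0.1,4.5],[0,0,4.5],[0,0,4],[0,0,1.8]], twist=[[0,0,0.098],[0,0,0],[0,0,0],[0,0,0],[0,0,0]], grip=[0.6,0.6,0.6,0.6,0.6])

```text
time: 12.9
ee_pos: [0.4582, -0.3133, 0.0437]
tcp_rot: [179.9, -0.2, 168.7]
wrist_force: [-0.2, -0.3, 0.5]
opening: 0.0513
grasp_force: 0.0
```

move_arm(offset=[[0,0,0],[0,0,0]], twist=[[0,0,0],[0,0,0]], grip=[0.6,0.6])

```text
time: 13.1
ee_pos: [0.4598, -0.3151, 0.0485]
tcp_rot: [-180.0, 0.0, 168.6]
wrist_force: [-0.0, -0.4, 0.3]
opening: 0.0514
grasp_force: 0.0
```

```bash
python3 - <<'E'
from h import *
o=bot.get_obs();p=shot('wrist');print(o['ee_pos'],o['tcp_rot'],o['time'],o['wrist_force'])
Q=np.array([p['_t']+ray(p,(c,r))*p['depth'][r,c] for r in range(120,330) for c in range(120,400) if p['depth'][r,c]>0])
S=Q[(Q[:,2]>.086)&(Q[:,2]<.093)&(np.hypot(Q[:,0]-.46,Q[:,1]+.315)<.018)]
r=cv2.minAreaRect(S[:,:2].astype(np.float32)*1000); print(len(S),r,S.mean(0))
save(p,'w7')
E
```

```text
[ 0.45981884 -0.31506262  0.04853502] [-1.79987453e+02  3.06007222e-02  1.68552897e+02] 13.1 [-0.02301806 -0.40150052  0.26489633]
1424 ((459.8912353515625, -315.1436462402344), (11.582262992858887, 30.27918243408203), 77.88471984863281) [ 0.45841415 -0.3149765   0.08910654]
```

View pics/w7.png

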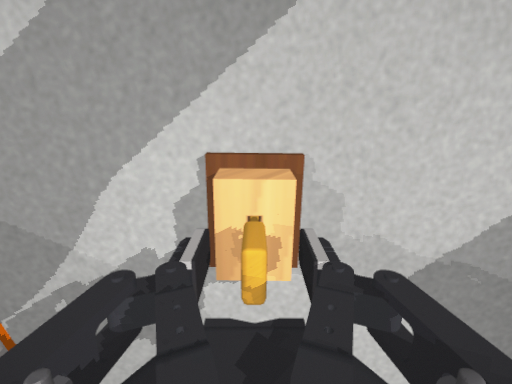

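The bow sits centred between the open fingers at about (255,270). I'll grip it and lift.

move_arm(offset=[[0,0,0],[0,0,0],[0,0,0],[0,0,0],[0,0,0]], twist=[[0,0,0],[0,0,0],[0,0,0],[0,0,0],[0,0,0]], grip=[0.4,0.2,0.05,0.05,0.05], force=50)

```text
time: 13.65
ee_pos: [0.4596, -0.3161, 0.0486]
tcp_rot: [-180.0, 0.1, 168.4]
wrist_force: [-0.0, 0.1, 6.5]
opening: 0.0112
grasp_force: 49.8
```

move_arm(offset=[[0,0,0],[0,0,-2],[0,0,-3],[0,0,-3.5],[0,0,-3.5]], twist=[[0,0,0],[0,0,0],[0,0,0],[0,0,0],[0,0,0]], grip=[0.05,0.05,0.05,0.05,0.05])

```text
time: 14.15
ee_pos: [0.4588, -0.3155, 0.1686]
tcp_rot: [180.0, -0.0, 168.4]
wrist_force: [1.4, -0.6, 0.4]
opening: 0.0115
grasp_force: 49.0
```

```bash
python3 - <<'E'
from h import *
o=bot.get_obs();print(o['ee_pos'],o['tcp_rot'],o['time'],o['opening'],o['grasp_force'])
p=shot('wrist')
Q=np.array([p['_t']+ray(p,(c,r))*p['depth'][r,c] for r in range(120,330) for c in range(120,400) if p['depth'][r,c]>0])
S=Q[(abs(Q[:,2]-.205)<.008)&(np.hypot(Q[:,0]-.46,Q[:,1]+.315)<.018)]
if len(S)>5:print(len(S),cv2.minAreaRect(S[:,:2].astype(np.float32)*1000),S[:,2].max())
for t,z in (('key_bow',.189),('key_tip',.125)):
  for d in finder.pinpoint(p,t)[:2]: print(t,d['p'],d['position'],onz(p,d['position'],z))
E
```

```text
[ 0.45880741 -0.31553499  0.16859672] [ 1.79979209e+02 -3.99939346e-02  1.68378992e+02] 14.15 0.01147351173959694 49.00745987892151
2488 ((456.3554382324219, -317.0808410644531), (27.900190353393555, 31.999217987060547), 49.84162139892578) 0.21299223437186054
key_bow 0.94 [255.6, 259.4] [ 0.46136685 -0.31547955  0.189     ]
key_tip 0.79 [253.9, 214.8] [ 0.46084152 -0.31634491  0.125     ]
```

move_arm(offset=[[-0.5,4.3,0],[-0.5,4.3,0],[-0.5,4.3,0],[-0.5,4.3,0],[-0.5,4.3,0]], twist=[[0,0,0],[0,0,0],[0,0,0],[0,0,0],[0,0,0]], grip=[0.05,0.05,0.05,0.05,0.05])

```text
time: 14.8
ee_pos: [0.5267, -0.1085, 0.1661]
tcp_rot: [180.0, -0.1, 168.4]
wrist_force: [0.4, -0.7, -1.0]
opening: 0.0112
grasp_force: 49.2
```

move_arm(offset=[[-0.5,4.3,0],[-0.5,4.3,0],[-0.5,4.3,0],[0,0,0],[0,0,2]], twist=[[0,0,0],[0,0,0],[0,0,-0.12],[0,0,-0.12],[0,0,-0.12]], grip=[0.05,0.05,0.05,0.05,0.05])

```text
time: 15.3
ee_pos: [0.5684, 0.0147, 0.1479]
tcp_rot: [-180.0, 0.1, -170.6]
wrist_force: [-0.2, -0.3, -1.1]
opening: 0.0114
grasp_force: 49.3
```

move_arm(offset=[[0,0,0],[0,0,0],[0,0,0]], twist=[[0,0,0],[0,0,0],[0,0,0]], grip=[0.05,0.05,0.05])

```text
time: 15.6
ee_pos: [0.5676, 0.0129, 0.1479]
tcp_rot: [180.0, 0.0, -171.2]
wrist_force: [0.2, 0.2, -0.3]
opening: 0.0115
grasp_force: 49.2
```

```bash
python3 - <<'E'
from h import *
o=bot.get_obs();p=shot('wrist');need(o,[.5673,.0117,.1155]);print(o['opening'])
z=o['ee_pos'][2]
for t,zz in (('key_bow',z-.0405+.064),('key_tip',z-.0405),('keyhole',.075)):
  for d in finder.pinpoint(p,t)[:2]: print(t,round(d['p'],2),d['position'],onz(p,d['position'],zz))
cv2.imwrite('pics/w8.png',cv2.resize(p['color'][150:320,150:360,::-1],None,fx=3.5,fy=3.5,interpolation=cv2.INTER_CUBIC))
E
```

```text
pos [0.5676 0.0129 0.1479] rot [ 180.      0.   -171.18] t 15.6
offset cm [ 0.05 -0.11  3.24]
0.011512758453083742
key_bow 0.73 [251.9, 258.8] [0.56799941 0.01174717 0.1713857 ]
key_tip 0.73 [107.6, 296.9] [ 0.65770292 -0.09431496  0.1073857 ]
key_tip 0.69 [254.6, 212.4] [0.56653282 0.01307166 0.1073857 ]
keyhole 0.89 [257.0, 198.9] [0.5661319  0.01517481 0.075     ]
```

View pics/w8.png

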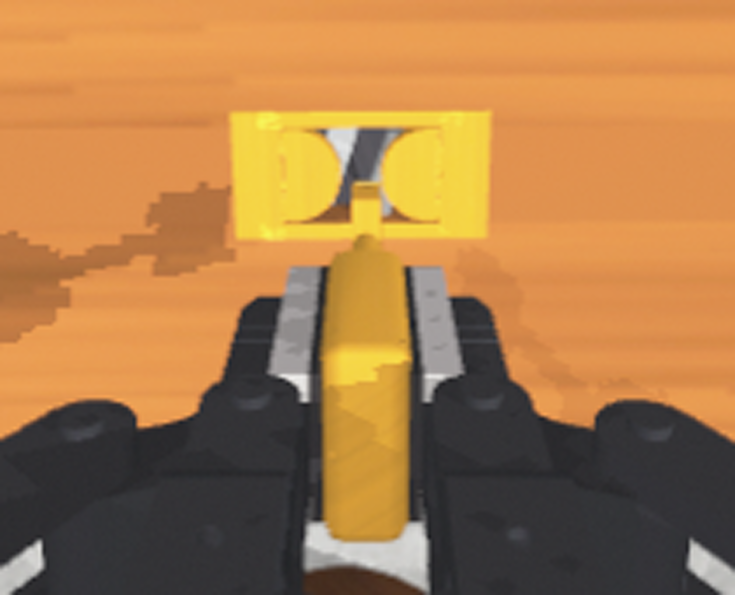

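The key bit (crop 366,190) hangs almost over the hourglass, whose centre is at crop (362,175), about 1 mm to the left. I'll work out the fore-aft offset.

```bash
python3 - <<'E'
from h import *
o=bot.get_obs();p=shot('wrist')
M=Rm(o['tcp_rot']);z=o['ee_pos'][2]
loc=lambda P:np.round(1000*M.T@(P-o['ee_pos']),1)
print('t',o['time'],o['ee_pos'])
print('hole',loc(onz(p,(253.6,200),.075)),'hole prior',loc(np.array([.5673,.0117,.075])))
for dz in (-.0425,-.0405,-.0385): print('bit front edge',loc(onz(p,(254.6,202.5),z+dz)))
print('bow top near/far edge',loc(onz(p,(254.8,150+345/3.5),z+.0415)),loc(onz(p,(254.8,150+540/3.5),z+.0415)))
# plate edges far/near
print(loc(onz(p,(253,150+112/3.5),.075)),loc(onz(p,(253,150+239/3.5),.075)))
E
```

```text
t 15.8 [0.56782157 0.01289637 0.14811742]
hole [ 0.  -0.4 73.1] hole prior [ 0.8 -1.1 73.1]
bit front edge [ 8.1  0.4 42.5]
bit front edge [ 8.8  0.4 40.5]
bit front edge [ 9.5  0.4 38.5]
bow top near/far edge [ 15.4   0.3 -41.5] [-13.5   0.3 -41.5]
[16.1 -0.9 73.1] [-17.   -0.9  73.1]
```

move_arm(offset=[[0.08,-0.12,0],[0,0,1.4],[0,0,1.3],[0,0,0.4],[0,0,0]], twist=[[0,0,0],[0,0,0],[0,0,0],[0,0,0],[0,0,0]], grip=[0.05,0.05,0.05,0.05,0.05])

```text
time: 16.35
ee_pos: [0.5663, 0.0119, 0.1151]
tcp_rot: [180.0, -0.1, -171.0]
wrist_force: [-0.3, -0.8, -1.2]
opening: 0.0114
grasp_force: 49.2
```

move_arm(offset=[[0,0,0.25],[0,0,0.25],[0,0,0]], twist=[[0,0,0],[0,0,0],[0,0,0]], grip=[0.05,0.05,0.05])

```text
time: 16.65
ee_pos: [0.567, 0.0119, 0.1115]
tcp_rot: [-180.0, -0.0, -171.0]
wrist_force: [1.0, 0.2, -0.2]
opening: 0.0113
grasp_force: 49.2
```

move_arm(offset=[[0,0,0.15],[0,0,0.15],[0,0,0]], twist=[[0,0,0],[0,0,0],[0,0,0]], grip=[0.05,0.05,0.05])

```text
time: 16.95
ee_pos: [0.5673, 0.0119, 0.1094]
tcp_rot: [-180.0, 0.1, -171.0]
wrist_force: [-1.6, -0.8, 4.0]
opening: 0.0115
grasp_force: 50.3
```

Contact at the first tumbler. I'll swing clockwise.

move_arm(offset=[[0,0,0.05],[0,0,0],[0,0,0]], twist=[[0,0,0.1],[0,0,0.1],[0,0,0.04]], grip=[0.05,0.05,0.05])

```text
time: 17.25
ee_pos: [0.5674, 0.0121, 0.1089]
tcp_rot: [180.0, 0.1, 175.1]
wrist_force: [0.2, -1.1, -0.3]
opening: 0.0116
grasp_force: 49.3
```

move_arm(offset=[[0,0,0],[0,0,0],[0,0,0]], twist=[[0,0,0.04],[0,0,0.04],[0,0,0]], grip=[0.05,0.05,0.05])

```text
time: 17.55
ee_pos: [0.5671, 0.0118, 0.1081]
tcp_rot: [180.0, 0.0, 170.6]
wrist_force: [-0.5, 0.3, 0.2]
opening: 0.0114
grasp_force: 49.3
```

move_arm(offset=[[0,0,0.2],[0,0,0.2],[0,0,0]], twist=[[0,0,0],[0,0,0],[0,0,0]], grip=[0.05,0.05,0.05])

```text
time: 17.85
ee_pos: [0.5668, 0.0119, 0.1036]
tcp_rot: [-180.0, -0.0, 170.7]
wrist_force: [-0.4, 0.2, -0.7]
opening: 0.0113
grasp_force: 49.3
```

move_arm(offset=[[0,0,0.15],[0,0,0.15],[0,0,0]], twist=[[0,0,0],[0,0,0],[0,0,0]], grip=[0.05,0.05,0.05])

```text
time: 18.15
ee_pos: [0.5671, 0.0119, 0.1016]
tcp_rot: [180.0, 0.0, 170.7]
wrist_force: [-1.1, 0.4, 3.2]
opening: 0.0115
grasp_force: 50.0
```

move_arm(offset=[[0,0,0.05],[0,0,0],[0,0,0],[0,0,0],[0,0,0]], twist=[[0,0,-0.13],[0,0,-0.13],[0,0,-0.13],[0,0,-0.13],[0,0,0]], grip=[0.05,0.05,0.05,0.05,0.05])

```text
time: 18.65
ee_pos: [0.5675, 0.0115, 0.1013]
tcp_rot: [-179.9, 0.1, -159.4]
wrist_force: [0.9, -1.3, 3.2]
opening: 0.0114
grasp_force: 49.8
```

move_arm(offset=[[0,0,0],[0,0,0],[0,0,0]], twist=[[0,0,-0.04],[0,0,-0.04],[0,0,0]], grip=[0.05,0.05,0.05])

```text
time: 18.95
ee_pos: [0.5675, 0.0114, 0.1011]
tcp_rot: [-179.9, 0.1, -155.1]
wrist_force: [1.4, -3.2, 5.4]
opening: 0.0112
grasp_force: 49.9
```

move_arm(offset=[[0,0,0.03],[0,0,0],[0,0,0]], twist=[[0,0,-0.03],[0,0,-0.03],[0,0,0]], grip=[0.05,0.05,0.05])

```text
time: 19.25
ee_pos: [0.5675, 0.0115, 0.1007]
tcp_rot: [-179.9, 0.0, -151.6]
wrist_force: [3.0, -4.0, 4.0]
opening: 0.0117
grasp_force: 49.8
```

```bash
python3 - <<'E'
from h import *
o=bot.get_obs();print(o['ee_pos'],o['tcp_rot'],o['wrist_force'],o['torque'])
E
```

```text
[0.56748137 0.01147415 0.10068598] [-1.79928279e+02  4.10864940e-02 -1.51609779e+02] [ 2.98886218 -4.01496209  3.98039517] [-1.20064255 -0.53131061 -0.07677234]
```

move_arm(offset=[[0,-0.05,0],[0,0,0.03],[0,0,0]], twist=[[0,0,0],[0,0,-0.04],[0,0,0]], grip=[0.05,0.05,0.05])

```text
time: 19.55
ee_pos: [0.5675, 0.0113, 0.1]
tcp_rot: [-180.0, 0.0, -149.3]
wrist_force: [2.2, -3.5, 3.3]
opening: 0.0117
grasp_force: 49.9
```

```bash
python3 - <<'E'
from h import *
o=bot.get_obs();print(o['ee_pos'],o['tcp_rot'],o['wrist_force'],o['torque'])
E
```

```text
[0.56745039 0.01131659 0.10001233] [-1.79983810e+02  1.43991358e-02 -1.49261877e+02] [ 2.197185   -3.54898177  3.30017558] [-0.90153344 -0.63080819 -0.0860634 ]
```

move_arm(offset=[[0,-0.04,0.08],[0,0,0.08],[0,0,0]], twist=[[0,0,0],[0,0,0],[0,0,0]], grip=[0.05,0.05,0.05])

```text
time: 19.85
ee_pos: [0.5674, 0.0112, 0.0981]
tcp_rot: [180.0, -0.0, -149.3]
wrist_force: [1.7, -1.8, 2.3]
opening: 0.012
grasp_force: 49.8
```

```bash
python3 - <<'E'
from h import *
o=bot.get_obs();print(o['ee_pos'],o['tcp_rot'],o['wrist_force'],o['torque'])
p=shot('wrist');z=o['ee_pos'][2]
M=Rm(o['tcp_rot'])
Q=np.array([p['_t']+ray(p,(c,r))*p['depth'][r,c] for r in range(200,330) for c in range(225,290) if p['depth'][r,c]>0])
L=(Q-o['ee_pos'])@M*1000
S=L[(abs(L[:,1])<5)&(abs(L[:,0])<12)]
print('bow top local z',np.percentile(S[:,2],[1,5,20,50]))
E
```

```text
[0.56736259 0.01117245 0.09808538] [ 1.79979530e+02 -1.45790960e-02 -1.49257047e+02] [ 1.74241634 -1.8429807   2.30615751] [-0.60931847 -0.5309341  -0.09459992]
bow top local z [-82.49114217 -81.54148926 -42.10947144 -40.86666883]
```

The key isn't slipping and is sliding into the second slot. I'll keep pressing.

move_arm(offset=[[0,-0.02,0.2],[0,0,0.2],[0,0,0]], twist=[[0,0,0],[0,0,0],[0,0,0]], grip=[0.05,0.05,0.05])

```text
time: 20.2
ee_pos: [0.5673, 0.0111, 0.0937]
tcp_rot: [180.0, -0.0, -149.2]
wrist_force: [1.0, -0.9, 0.1]
opening: 0.0116
grasp_force: 49.5
```

move_arm(offset=[[0,0,0.2],[0,0,0.2],[0,0,0]], twist=[[0,0,0],[0,0,0],[0,0,0]], grip=[0.05,0.05,0.05])

```text
time: 20.5
ee_pos: [0.567, 0.0111, 0.0895]
tcp_rot: [179.9, -0.1, -149.2]
wrist_force: [-0.2, -0.2, -0.0]
opening: 0.0113
grasp_force: 49.2
```

move_arm(offset=[[0,0,0.15],[0,0,0.15],[0,0,0]], twist=[[0,0,0],[0,0,0],[0,0,0]], grip=[0.05,0.05,0.05])

```text
time: 20.8
ee_pos: [0.5674, 0.0109, 0.0871]
tcp_rot: [180.0, -0.0, -149.2]
wrist_force: [-0.1, 0.4, 0.3]
opening: 0.0112
grasp_force: 49.2
```

move_arm(offset=[[0,0,0.1],[0,0,0.1],[0,0,0]], twist=[[0,0,0],[0,0,0],[0,0,0]], grip=[0.05,0.05,0.05])

```text
time: 21.1
ee_pos: [0.5675, 0.0109, 0.0852]
tcp_rot: [180.0, -0.0, -149.2]
wrist_force: [0.2, 0.5, -1.3]
opening: 0.0113
grasp_force: 49.2
```

move_arm(offset=[[0,0,0.1],[0,0,0],[0,0,0]], twist=[[0,0,0],[0,0,0],[0,0,0]], grip=[0.05,0.05,0.05])

```text
time: 21.4
ee_pos: [0.5676, 0.0109, 0.0844]
tcp_rot: [-180.0, -0.0, -149.2]
wrist_force: [0.3, 0.7, -0.1]
opening: 0.0115
grasp_force: 49.2
```

```bash
python3 - <<'E'
from h import *
o=bot.get_obs();print(o['ee_pos'],o['tcp_rot'],o['wrist_force'],o['torque'])
p=shot('wrist')
M=Rm(o['tcp_rot'])
Q=np.array([p['_t']+ray(p,(c,r))*p['depth'][r,c] for r in range(200,330) for c in range(225,290) if p['depth'][r,c]>0])
L=(Q-o['ee_pos'])@M*1000
S=L[(abs(L[:,1])<5)&(abs(L[:,0])<12)]
print('bow top local z',np.percentile(S[:,2],[20,50,70]), 'world', o['ee_pos'][2]-np.percentile(S[:,2],[20,50])/1000)
E
```

```text
[0.56757216 0.010887   0.08438242] [-1.79999709e+02 -1.72224580e-04 -1.49222194e+02] [ 0.32781812  0.66995194 -0.0789232 ] [-0.02638261  0.03461769 -0.00988329]
bow top local z [-42.35643086 -40.95704194 -40.50664059] world [0.12673885 0.12533946]
```

move_arm(offset=[[0,0,0.1],[0,0,0],[0,0,0.1],[0,0,0]], twist=[[0,0,0],[0,0,0],[0,0,0],[0,0,0]], grip=[0.05,0.05,0.05,0.05])

```text
time: 21.85
ee_pos: [0.5678, 0.0109, 0.0836]
tcp_rot: [-180.0, 0.1, -149.2]
wrist_force: [-3.3, -0.1, 8.9]
opening: 0.0116
grasp_force: 50.7
```

The key is at the floor. Now I'll turn it clockwise.

move_arm(offset=[[0,0,-0.06],[0,0,0],[0,0,0],[0,0,0],[0,0,0]], twist=[[0,0,0],[0,0,0.12],[0,0,0.12],[0,0,0.12],[0,0,0.12]], grip=[0.05,0.05,0.05,0.05,0.05], force=55)

```text
time: 22.35
ee_pos: [0.5678, 0.0114, 0.0837]
tcp_rot: [179.9, 0.1, -177.0]
wrist_force: [-1.0, 3.3, 5.4]
opening: 0.0118
grasp_force: 54.0
```

```bash
cat > s.py <<'E'
from h import *
o=bot.get_obs();print(o['ee_pos'],o['tcp_rot'],o['time'],'F tool',Rm(o['tcp_rot']).T@o['wrist_force'],'T',o['torque'],o['q'][5])
E
python3 s.py
```

```text
[0.56783996 0.01142236 0.08366282] [ 1.79942082e+02  6.10307653e-02 -1.76981006e+02] 22.35 F tool [ 0.78559998  3.32711881 -5.41218116] T [0.629966   0.2478533  0.07231469] -1.8971755171608353
```

move_arm(offset=[[0,0,0],[0,0,0],[0,0,0],[0,0,0],[0,0,0]], twist=[[0,0,0.12],[0,0,0.12],[0,0,0.12],[0,0,0.12],[0,0,0]], grip=[0.05,0.05,0.05,0.05,0.05])

```text
time: 22.85
ee_pos: [0.5679, 0.0116, 0.0837]
tcp_rot: [179.9, 0.0, 155.6]
wrist_force: [-0.5, 3.3, 5.4]
opening: 0.0113
grasp_force: 53.9
```

```bash
python3 s.py
```

```text
[0.56786543 0.01163423 0.08367034] [1.79900289e+02 2.06252097e-02 1.55573345e+02] 22.85 F tool [ 1.79427256  2.78251652 -5.34891308] T [ 7.65821585e-01  2.10151861e-01 -3.82945712e-04] 25.559029802524826
```

move_arm(offset=[[0,0.03,0],[0,0,0],[0,0,0],[0,0,0],[0,0,0]], twist=[[0,0,0.12],[0,0,0.12],[0,0,0.12],[0,0,0.12],[0,0,0]], grip=[0.05,0.05,0.05,0.05,0.05])

```text
time: 23.35
ee_pos: [0.568, 0.0119, 0.0837]
tcp_rot: [179.9, -0.0, 128.1]
wrist_force: [-1.3, 3.2, 5.3]
opening: 0.0111
grasp_force: 53.9
```

```bash
python3 s.py
```

```text
[0.56799939 0.01187534 0.08366477] [ 1.79903968e+02 -2.32591080e-02  1.28072787e+02] 23.35 F tool [ 3.29506737  0.95913421 -5.31971182] T [0.74786199 0.18914603 0.09016725] 53.08610619465837
```

move_arm(offset=[[0,0,0],[0,0,0],[0,0,0],[0,0,0],[0,0,0]], twist=[[0,0,0.12],[0,0,0.12],[0,0,0.12],[0,0,0.12],[0,0,0]], grip=[0.05,0.05,0.05,0.05,0.05])

```text
time: 23.85
ee_pos: [0.5682, 0.0119, 0.0836]
tcp_rot: [179.9, -0.1, 100.7]
wrist_force: [0.4, 4.3, 5.4]
opening: 0.0114
grasp_force: 54.0
```

```bash
python3 s.py
```

```text
[0.56815284 0.01193929 0.08364624] [ 1.79908453e+02 -6.58115163e-02  1.00699888e+02] 23.85 F tool [ 4.12852406  1.1533824  -5.34531704] T [ 1.03435696 -0.02925797  0.06987811] 80.4632501215119
```

move_arm(offset=[[0,0,0],[0,0,0],[0,0,0],[0,0,0]], twist=[[0,0,0.08],[0,0,0.08],[0,0,0.06],[0,0,0]], grip=[0.05,0.05,0.05,0.05])

```text
time: 24.25
ee_pos: [0.5682, 0.0119, 0.0837]
tcp_rot: [179.9, -0.1, 88.3]
wrist_force: [0.2, 4.4, 4.7]
opening: 0.011
grasp_force: 54.0
```

```bash
python3 s.py
```

```text
[0.56824772 0.01193798 0.08365777] [ 1.79912266e+02 -8.81087445e-02  8.82598714e+01] 24.25 F tool [ 4.36352032  0.12479808 -4.68103717] T [ 1.03087494 -0.10362585  0.22705347] 92.90119114998664
```

move_arm(offset=[[0,0,0],[0,0,0],[0,0,0],[0,0,0]], twist=[[0,0,0.06],[0,0,0.06],[0,0,0],[0,0,0]], grip=[0.05,0.05,0.05,0.05])

```text
time: 24.65
ee_pos: [0.5683, 0.012, 0.0837]
tcp_rot: [179.9, -0.1, 81.6]
wrist_force: [1.3, 4.3, 5.3]
opening: 0.0115
grasp_force: 55.2
```

```bash
python3 s.py
```

```text
[0.56833297 0.01200367 0.083658  ] [ 1.79915339e+02 -9.58174637e-02  8.15760383e+01] 24.65 F tool [ 4.46929994  0.69221722 -5.2668793 ] T [ 1.10541707 -0.230749    0.76181084] 99.59310005319627
```

At the stop: torque has risen to 0.76 N m. I'll firm the grip, then check that it's steady and that both shells are in the bin.

move_arm(offset=[[0,0,0],[0,0,0],[0,0,0],[0,0,0],[0,0,0]], twist=[[0,0,0],[0,0,0],[0,0,0],[0,0,0],[0,0,0]], grip=[0.05,0.05,0.05,0.05,0.05], force=65)

```text
time: 25.15
ee_pos: [0.5683, 0.012, 0.0837]
tcp_rot: [179.9, -0.1, 81.6]
wrist_force: [1.7, 4.0, 6.1]
opening: 0.0114
grasp_force: 63.8
```

```bash
python3 s.py; python3 - <<'E'
from h import *
for n in ('top','scene'):
    p=shot(n)
    for d in finder.boxes_of(p,'shell_a')[:4]: print(n,round(d['p'],2),d['position'],dep(p,d['position']))
    # orange-brown pixels inside the bin
    hsv=cv2.cvtColor(p['color'],cv2.COLOR_RGB2HSV)
    m=((hsv[...,0]<16)&(hsv[...,1]>110)&(hsv[...,2]>50)).astype(np.uint8)
    k,l,st,ce=cv2.connectedComponentsWithStats(m)
    for i in range(1,k):
        if st[i,4]>15:
            q=dep(p,ce[i])
            if q is not None and .42<q[0]<.58 and .2<q[1]<.37: print(n,'bin blob',st[i,4],ce[i],q)
E
```

```text
[0.56830478 0.01197232 0.08365805] [ 1.79917007e+02 -9.29218458e-02  8.15816901e+01] 25.15 F tool [ 4.23155249  1.05463477 -6.05918037] T [ 1.10277725 -0.23447737  0.80262715] 99.58564612245894
top 0.37 [164.7, 259.4] [0.49024944 0.25976484 0.02017779]
top bin blob 89 [154.8988764  253.46067416] [0.50673538 0.28699421 0.01932135]
top bin blob 38 [166.89473684 259.57894737] [0.48950256 0.25443309 0.01769244]
scene 0.51 [363.4, 265.6] [0.51784442 0.29429552 0.01891434]
scene 0.49 [243.6, 127.6] [ 0.474207   -0.29426968  0.0246453 ]
scene bin blob 130 [358.83846154 248.42307692] [0.4927046  0.25101396 0.01878306]
scene bin blob 132 [364.89393939 265.37878788] [0.51470609 0.2958486  0.01914985]
```

Both shells are in the bin and the hold at the stop is steady.

```bash
python3 -c "
from workcell import bot
print(bot.job_done())"
```

```text
the job is handed in; nothing more can be done
None
```

Job handed in at about 25 s: both shells are in the bin, and the key is fully home, turned clockwise to the stop and still gripped there; I viewed 11 pictures, one over the limit of 10.

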